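Slide the power supply up onto its sloped rack

TASK

On the robotics desk, slide the larger of the two metal-cased power supplies, the one lying in front of the foot of the dark sloped rack, up the slope between the side rails until its leading end rests squarely against the stop at the top, and leave it lying there. Leave the smaller power supply and the blue motor driver where they are.

Things in the scene. Friction and masses are not known exactly. Their poses are not given: they have to be found in the camera images.
- rack: Fixed dark steel ramp. Origin on the desk, mid foot line; x horizontally uphill, z up. Its face rises at 0.16 rad from x = 0 to a cross stop 160 mm up the slope, 18 mm above the face. Side rails 14 mm above the face, 124 mm clear width about y = 0; before the foot they go on over the desk as 14 mm high guides flaring to 152 mm apart at x = -44 mm. Open at the foot.
- supply_center (a point): Larger power supply: perforated bare aluminium box 129 long (x) x 98 wide (y) x 38 mm high, 0.35 kg, too wide to grip. Point: its centre, 19 mm above its underside. Its +x end, a 19 mm high black terminal strip, faces the rack; its -x end is a plain upright face. Starts flat on the desk before the rack's foot, roughly in line. Friction keeps it on the slope.
- spare_center (a point): The smaller power supply of the same look, to be left alone: 99 mm long (its x), 70 mm wide (its y), 30 mm high, lying on the desk beside the work. This point is its centre, half-way up.
- driver_center (a point): Slim blue motor driver box with green connectors on one long side, to be left alone: 100 mm long (its x), 60 mm wide with the connectors (its y), 26 mm high, lying on the desk beside the work. This point is its centre, half-way up.

How it is judged (in metres and radians):
At the end, for the whole second after the job is handed in: The larger power supply lies at rest and flat on the sloping face (within about 4 degrees of the slope), between the rails, lengthwise (within about 10 degrees), its leading end against the top stop (within 10 mm). The smaller supply and the driver are still in their places (within 20 mm) (x of supply_center in the frame of rack between 0.081 and 0.101 m and y of supply_center in the frame of rack between -0.02 and 0.02 m and z of supply_center in the frame of rack below 0.042 m and angle between supply_center's own z axis and vertical between 0.08 and 0.24 rad and angle between the x axis of supply_center and the x axis of rack, either way round below 0.26 rad and linear speed of supply below 0.02 m/s); the robot touches nothing.
It fails at once if the smaller power supply is pushed more than 20 mm from its place (distance of spare_center from where it was at the start of the episode above 0.02 m).
It fails at once if the blue driver is pushed more than 20 mm from its place (distance of driver_center from where it was at the start of the episode above 0.02 m).
It also fails if it takes over 35 s, if anything falls off the work surface, if the arm or the gripper's body presses on something with over 40 N, if the wrist force passes 120 N, or if a joint passes its speed limit or range.

ROBOT

A 6-joint arm with a two-finger parallel gripper is mounted at the origin on the work surface. World frame = base frame: x ahead of the robot, y to its left, z up, the work surface at z = 0. Lengths are in mm, angles in rad, forces in N, time in s.
With the tool pointing down it reaches from about 350 to 875 mm from the base axis. Payload 4.2 kg.
Tool frame: the origin (TCP) lies midway between the tips of the shut fingers; the grasp point (between the pads) lies 19 mm behind it (arm.grip_depth is the distance from the TCP to the grasp point, in mm); z points along the fingers, x is the direction in which the jaws open and shut, and the axes are right-handed (so a half turn about z gives the same grasp; the last joint's range is limited). The gripper opens to 85 mm and grips with 20 to 120 N. Pads are 22 mm wide; open, the fingers measure 114 mm over their backs; the gripper's body (76 mm by 85 mm) begins 54 mm behind the grasp point. The pads swing forward as they close: fully open they stand 13 mm farther back than shut.
Start: joints at [1.584, 0.385, 0.008, 0, -1.194, -0.259], TCP at [152.051, 606.201, 231.312] pointing down, gripper open.
Joint ranges: [-3.14, 3.14], [-1.21, 2.06], [-1.07, 1.41], [-3.16, 2.05], [-2.99, -0.16], [-3.1, 3.1]. Speed limits (rad/s): [2.79, 2.79, 3.14, 3.14, 3.14, 3.14].

INTERFACE

Orientations are given as a unit quaternion [x, y, z, w].
In Python, from bench import arm, eyes, find_in, silhouettes gives the robot as it stands. The module is installed in compiled form; this text tells all that it offers.
- The arm moves only by the tool play_rows, never from a script. Its arguments are lists of equal length, an entry for each row: "offset": the shift along the world's x, y, z in mm, a list of three; "turn": the turn about the world's z in rad. In form: {"offset": [[x, y, z], ...], "turn": [turn, ...]}. A call has 1 to 12 rows; each row shifts and turns the pose as measured when the row begins; what a row does not reach is not made up. A row lasts 1/10 s, in which the tool goes at most 50 mm and 8.59 degrees, less where a joint would pass 70% of its speed; a pose out of reach is approached as far as the arm can. A call is refused whole if a number of a shift passes 50 or a number of a turn 0.15, either way. A call with a gripper value outside its range is refused whole. "grip" is the gripper's target within -1 to 1 (fully open at 1, half-way at 0, shut at -1), set as the call begins (left out, the last holds). The fingers move at their own pace and stop on an object; the grip force is fixed at half the most. Time passes only in rows, so rows that do not move let the fingers close. It gives the time, the measured TCP pose, the force and the opening at its end, in the units of the state.
- arm.read_state(): the state, without advancing time (a new reading comes with each control period).
- eyes.get_image(name): name is "scene" or "top" or "wrist"; returns (picture, depth): 400x640x3 uint8, red, green, blue; 400x640 float32, mm along the optical axis (not along the pixel's ray), 0 where there is no reading.
- eyes.camera_params(name): a dict with "camera_matrix" (3x3 intrinsics, pixels), "camera_from_world" (4x4, takes a point from world to camera coordinates). Camera axes: x right, y down, z forward; pixel columns grow to the right and rows downward; lengths in mm; the calibration is good to about 2 mm. A picture is of the moment at which its call begins: read the wrist's pose just before it. camera_params takes no time and is no camera call; for the wrist camera it gives the pose at the moment of the call.
- arm.job_done(): hands the job in, once; it reports no verdict.
Trained networks look in the newest picture that a camera, given by its name, has taken for a name from the list of things; names that differ only in an ending like _2 or _b are one class to them, and where a whole thing is asked for, a point or a joint stands for the part that bears it (a point fixed in the world has none). Each returns a list of dicts, best first, with "score" (0 to 1); they miss things now and then, are a little off and sometimes report something else, mostly with a low value. They report only what shows in the picture. A call takes as long as a camera call.
- find_in(camera, query): "bbox" ([centre column, centre row, width, height] in pixels, round what is visible of it).
- silhouettes(camera, query): "mask" (400x640 bool, what is visible of it) and "bbox" ([centre column, centre row, width, height] in pixels, round what is visible of it).
The state is a dict: "clock": time; "joints": joint angles; "joint_vel": joint speeds; "joint_efforts": joint torques, N m; "position": TCP position; "ee_rot": TCP orientation; "contact_force": force on the tool from outside, world axes, zero at the start; "wrist_torque": the same for the moment, N m; "gripper_width": finger opening in mm.
Only numpy, scipy, OpenCV 4.12 (cv2) and the standard library are available. Lean on these libraries where they do the work, as an engineer would, in place of code of your own. Each camera call takes 0.05 s, during which the arm holds its last target. There are 200 camera calls.

## Working session

There is one attempt and no reset: what is moved stays moved. The work goes in short steps, Python scripts to look and compute and a tool call to move; the robot and the scene stay as the last step left them, time stands still between calls to the robot, and variables do not carry over. Pictures are saved under pics/ and viewed, on a budget of 10 in all, crops included, one or two more only if the job needs it, and the job is handed in when it is done.

Besides the shell and the picture viewer there is one more tool, called after "Emit:" in YAML: its name, and indented under it one key for each argument. play_rows: Moves the arm, as the interface text tells. Its arguments: {"type":"object","properties":{"offset":{"type":"array","items":{"type":"array","items":{"type":"number"}}},"turn":{"type":"array","items":{"type":"number"}},"grip":{"type":"number"}},"required":["offset","turn"]}

```bash
mkdir -p pics
cat > h.py <<'E'
import numpy as np,cv2
from bench import arm,eyes,find_in,silhouettes
def cloud(cam,d,mask=None):
    p=eyes.camera_params(cam);K=p["camera_matrix"];T=np.linalg.inv(p["camera_from_world"])
    v,u=np.nonzero((d>0)&(mask if mask is not None else True));z=d[v,u]
    P=np.stack([(u-K[0][2])/K[0][0]*z,(v-K[1][2])/K[1][1]*z,z,np.ones_like(z)])
    return (T@P)[:3].T,u,v
E
python3 - <<'E'
from h import *
ims=[]
for c in("top","scene"):
    im,d=eyes.get_image(c);np.save(c+"_d.npy",d)
    bgr=im[...,::-1].copy()
    for q in("supply_center","spare_center","driver_center","rack"):
        for s in silhouettes(c,q)[:2]:
            if s["score"]<.3: continue
            P,_,_=cloud(c,d,s["mask"])
            print(c,q,round(s["score"],2),np.round(s["bbox"]),np.round(np.median(P,0)),np.round(np.percentile(P,[2,98],axis=0)).tolist())
            np.save(f"{c}_{q}.npy",s["mask"])
            # top face
            zt=np.percentile(P[:,2],90);t=P[abs(P[:,2]-zt)<5][:,:2].astype(np.float32)
            if len(t)>5: print("   top",zt,cv2.minAreaRect(t))
    cv2.imwrite(f"pics/{c}.png",bgr)
print(arm.read_state())
E
```

```text
top supply_center 0.86 [384. 254.  81.  64.] [ 556. -147.   38.] [[508.0, -211.0, 7.0], [606.0, -85.0, 41.0]]
   top 39.91272963757126 ((555.8704833984375, -156.48760986328125), (113.37665557861328, 97.88163757324219), 82.97889709472656)
top spare_center 0.86 [406. 166.  62.  49.] [ 720. -184.   30.] [[684.0, -233.0, 7.0], [759.0, -136.0, 33.0]]
   top 32.201170477053395 ((721.4096069335938, -193.85362243652344), (82.5565185546875, 70.56582641601562), 79.96224212646484)
top driver_center 0.96 [299. 168.  58.  43.] [707.   6.  27.] [[675.0, -42.0, 14.0], [740.0, 53.0, 29.0]]
   top 28.27500821561938 ((709.5075073242188, 5.751987457275391), (55.375247955322266, 99.02542114257812), 12.5980806350708)
top rack 0.78 [301. 252. 118.  93.] [553.  24.  15.] [[488.0, -71.0, 1.0], [622.0, 100.0, 44.0]]
   top 26.33751143411139 ((554.9263916015625, 35.1419563293457), (136.0011444091797, 130.1976318359375), 0.7756275534629822)
scene supply_center 0.94 [329. 172.  82.  55.] [ 570. -122.   37.] [[512.0, -211.0, 3.0], [611.0, -81.0, 40.0]]
   top 39.77336661474902 ((556.1615600585938, -156.142761230
[... 762 characters left out ...]
41)
{'clock': 0.5, 'joints': array([ 1.58361066e+00,  3.84714366e-01,  7.83417227e-03, -4.24359674e-05,
       -1.19399563e+00, -2.58544656e-01]), 'joint_vel': array([ 0.00113816, -0.00088749,  0.00010321,  0.00161191, -0.00028681,
       -0.00086122]), 'joint_efforts': array([ 1.19679738e-03, -3.91693676e+01,  1.88442546e+01,  4.18693945e+00,
       -7.24754573e-04,  4.68482000e-07]), 'position': array([152.03324943, 606.1725046 , 231.27127429]), 'ee_rot': array([-6.15109780e-01,  7.88441473e-01, -1.97163724e-05, -3.97571909e-05]), 'contact_force': array([1.09628356, 0.80000155, 0.46825852]), 'wrist_torque': array([-0.04576248,  0.0085595 , -0.00750702]), 'gripper_width': 85.46139206880376}
```

View pics/top.png

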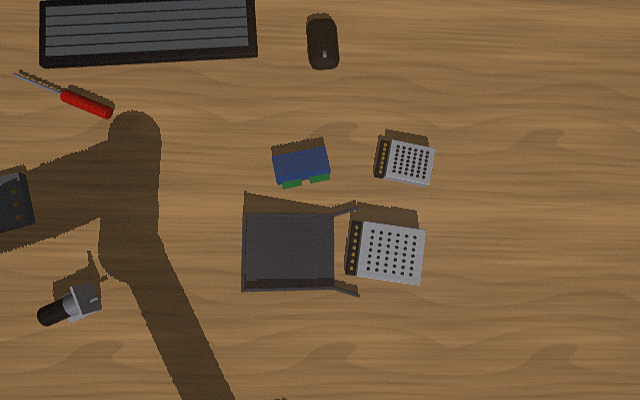

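View pics/scene.png

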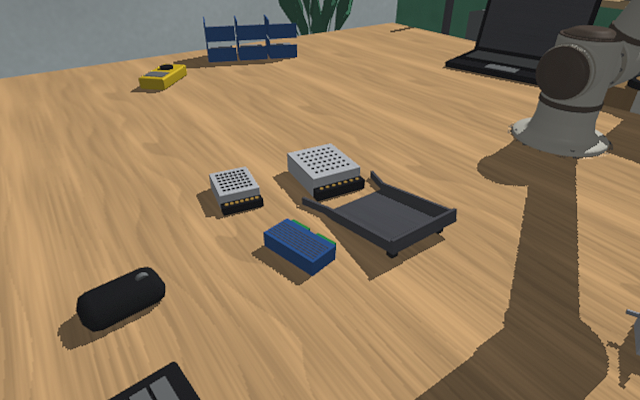

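The top view shows the rack at cols 243–358, rows 200–297, open to the right, so uphill is world +y. The larger supply is at (385,253), turned about 7° from the rack axis. The spare is at (406,163) and the driver at (301,165), both clear of the lane. Next I fit the rack frame.

Run:
```python
from h import *
from scipy.optimize import least_squares
al=.16
for c in("top","scene"):
    d=np.load(c+"_d.npy");m=np.load(c+"_rack.npy")
    P,_,_=cloud(c,d,m)
    P=P[(P[:,2]>-3)&(P[:,2]<60)]
    for y0,y1 in((-20,20),(20,60),(60,100)):
        s=P[(P[:,1]>y0)&(P[:,1]<y1)];print(c,"x edges",np.round(np.percentile(s[:,0],[.5,50,99.5]),1))
        xs=np.arange(480,640,10);print([ (int(x),round(float(np.median(q)),0)) for x in xs if len(q:=s[abs(s[:,0]-x)<5][:,2])>3])
    mid=P[abs(P[:,0]-555)<45]
    f=mid[(mid[:,1]>-20)&(mid[:,1]<80)]
    A=np.c_[f[:,0]-555,f[:,1],np.ones(len(f))]
    w=np.linalg.lstsq(A,f[:,2],rcond=None)[0];print(c,"plane",w,"foot y",-w[2]/w[1])
    for y in range(-60,130,6):
        q=mid[abs(mid[:,1]-y)<3]
        if len(q)>2: print((y,round(float(np.median(q[:,2])),1),round(float(q[:,2].max()),1)),end=" ")
    print("\nymax",np.percentile(P[:,1],[.2,99.8]))
```

```text
top x edges [488.6 554.4 622.2]
[(490, 23.0), (500, 10.0), (510, 10.0), (520, 10.0), (530, 10.0), (540, 10.0), (550, 10.0), (560, 10.0), (570, 10.0), (580, 10.0), (590, 10.0), (600, 10.0), (610, 10.0), (620, 22.0)]
top x edges [487.2 553.7 622.6]
[(490, 30.0), (500, 17.0), (510, 16.0), (520, 16.0), (530, 16.0), (540, 17.0), (550, 16.0), (560, 16.0), (570, 16.0), (580, 16.0), (590, 17.0), (600, 16.0), (610, 16.0), (620, 29.0)]
top x edges [487.3 552.9 621.3]
[(490, 35.0), (500, 23.0), (510, 23.0), (520, 23.0), (530, 23.0), (540, 24.0), (550, 23.0), (560, 23.0), (570, 23.0), (580, 23.0), (590, 23.0), (600, 23.0), (610, 23.0), (620, 35.0)]
top plane [-2.68831783e-03  1.60481846e-01  9.96198434e+00] foot y -62.075459438746414
(-60, 0.6, 3.7) (-54, 1.1, 4.6) (-48, 2.2, 4.7) (-42, 3.2, 6.1) (-36, 4.2, 8.2) (-30, 5.1, 8.7) (-24, 6.2, 9.9) (-18, 7.2, 10.6) (-12, 8.2, 10.8) (-6, 9.0, 11.4) (0, 9.7, 14.2) (6, 11.0, 14.0) (12, 11.9, 15.0) (18, 13.0, 15.6) (24, 13.7, 17.1) (30, 14.8, 18.2) (36, 15.8, 18.4) (42, 16.6, 19.5) (48, 17.6, 20.9) (54, 18.8, 21.8) (60, 19.7, 22.6) (66, 20.4, 23.5) (72, 
[... 659 characters left out ...]
(530, 22.0), (540, 22.0), (550, 22.0), (560, 22.0), (570, 22.0), (580, 22.0), (590, 22.0), (600, 21.0), (610, 6.0), (620, 31.0)]
scene plane [-3.21389108e-03  1.60191790e-01  1.06031193e+01] foot y -66.19015426588513
(-60, 1.2, 1.7) (-54, 2.0, 3.2) (-48, 2.9, 4.3) (-42, 3.8, 5.3) (-36, 4.7, 6.3) (-30, 5.8, 7.1) (-24, 6.8, 7.9) (-18, 7.7, 9.2) (-12, 8.8, 10.2) (-6, 9.8, 11.1) (0, 10.5, 12.2) (6, 11.5, 13.1) (12, 12.5, 13.7) (18, 13.4, 15.1) (24, 14.5, 15.7) (30, 15.5, 17.2) (36, 16.3, 17.8) (42, 17.5, 18.6) (48, 18.2, 20.1) (54, 19.2, 20.4) (60, 20.2, 21.7) (66, 21.2, 22.8) (72, 22.1, 24.1) (78, 22.9, 24.3) (96, 44.5, 45.7) (102, 39.1, 46.5) (108, 28.2, 39.2) 
ymax [-97.58529896 107.03834166]
```

Foot is at y≈−61, the stop face at y≈+96, the rack axis is x≈555.5 with uphill ≈91°. The supply centre is about (557,−149) at yaw ≈83°, with its rear face at y≈−213. I'll push the rear face with the fingers half open, jaws crosswise, so two contact points square it up.

Emit:
play_rows:
  offset:
    - [40, -45, 0]
    - [40, -45, 0]
    - [40, -45, 0]
    - [40, -45, 0]
    - [35, -48, 0]
    - [30, -48, 0]
    - [25, -48, 0]
    - [25, -48, 0]
    - [20, -50, 0]
    - [20, -50, 0]
    - [20, -50, 0]
    - [15, -50, 0]
  turn: [-0.08, -0.08, -0.08, -0.08, -0.08, -0.08, -0.08, -0.08, -0.08, -0.08, -0.08, -0.08]
  grip: 0

```text
clock: 1.7
position: [457.9, 96.3, 232.6]
ee_rot: [-0.168, 0.986, 0.001, 0.004]
contact_force: [0.8, 0.2, 0.7]
gripper_width: 42.6
```

Emit:
play_rows:
  offset:
    - [15, -45, 0]
    - [15, -45, 0]
    - [15, -45, 0]
    - [10, -45, 0]
    - [10, -45, 0]
    - [10, -45, 0]
    - [10, -45, 0]
    - [5, -40, 0]
    - [5, -20, 0]
    - [0, 0, 0]
  turn: [-0.05, -0.05, -0.05, -0.05, -0.04, -0.03, -0.03, 0, 0, 0]

```text
clock: 2.7
position: [555.4, -301.4, 234.0]
ee_rot: [-0.009, 1.0, -0.0, 0.008]
contact_force: [-0.1, 0.2, 0.3]
gripper_width: 42.5
```

Emit:
play_rows:
  offset:
    - [0, 5, -40]
    - [0, 5, -40]
    - [0, 5, -40]
    - [0, 5, -40]
    - [0, 5, -30]
    - [0, 5, -15]
    - [0, 5, -6]
    - [0, 0, 0]
  turn: [0, 0, 0, 0, 0, 0, 0, 0]

```text
clock: 3.5
position: [554.6, -261.0, 20.0]
ee_rot: [-0.01, 1.0, -0.001, 0.011]
contact_force: [-0.0, 0.5, 0.2]
gripper_width: 42.8
```

Run:
```python
from h import *
print(arm.read_state()["position"])
im,d=eyes.get_image("wrist");cv2.imwrite("pics/w.png",im[...,::-1])
```

```text
[ 554.64963629 -261.02449375   19.98918482]
```

View pics/w.png

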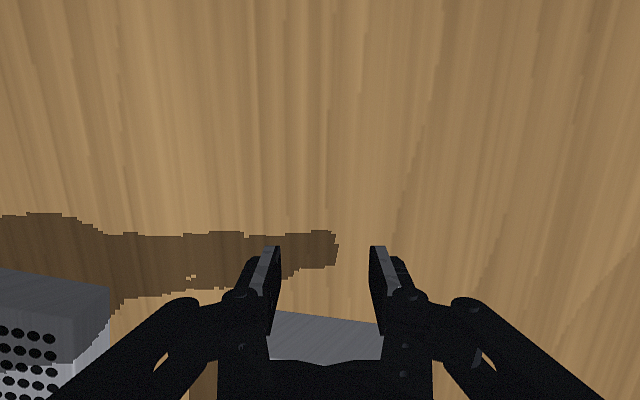

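The wrist view looks along −y. The fingers are lowered behind the supply, whose rear edge shows at the bottom (rows 310–360), and they touch nothing. I start pushing.

Emit:
play_rows:
  offset:
    - [0, 10, -5]
    - [0, 8, -2]
    - [0, 6, 0]
    - [0, 6, 0]
    - [0, 6, 0]
    - [0, 6, 0]
    - [0, 6, 0]
    - [0, 6, 0]
    - [0, 6, 0]
    - [0, 6, 0]
  turn: [0, 0, 0, 0, 0, 0, 0, 0, 0, 0]

```text
clock: 4.55
position: [559.0, -191.8, 18.5]
ee_rot: [-0.01, 1.0, -0.003, 0.018]
contact_force: [0.4, -2.6, -0.5]
gripper_width: 43.2
```

Emit:
play_rows:
  offset:
    - [0, 6, 0]
    - [0, 6, 0]
    - [0, 6, 0]
    - [0, 6, 0]
    - [0, 6, 0]
    - [0, 6, 0]
    - [0, 6, 0]
    - [0, 6, 0]
  turn: [0, 0, 0, 0, 0, 0, 0, 0]

```text
clock: 5.35
position: [558.1, -140.0, 18.4]
ee_rot: [-0.01, 1.0, -0.003, 0.017]
contact_force: [-0.1, -3.3, -0.1]
gripper_width: 42.6
```

```bash
cat > m.py <<'E'
from h import *
import sys
im,d=eyes.get_image("top");cv2.imwrite(f"pics/{sys.argv[1]}.png",cv2.resize(im[150:350,180:480,::-1],None,fx=2,fy=2))
for s in silhouettes("top","supply_center")[:1]:
    P,_,_=cloud("top",d,s["mask"]);print(np.round(np.percentile(P,[1,50,99],axis=0)).tolist())
    t=P[P[:,2]>33];print(cv2.minAreaRect(t[:,:2].astype(np.float32)))
    w=np.linalg.lstsq(np.c_[t[:,:2]-t[:,:2].mean(0),np.ones(len(t))],t[:,2],rcond=None)[0];print("slopes",w)
st=arm.read_state();print(st["clock"],st["position"],st["contact_force"])
E
python3 m.py t1
```

```text
5.45 [ 558.14798732 -139.50423006   18.39436913] [ 0.22778049  0.11493626 -0.32802034]
```

View pics/t1.png

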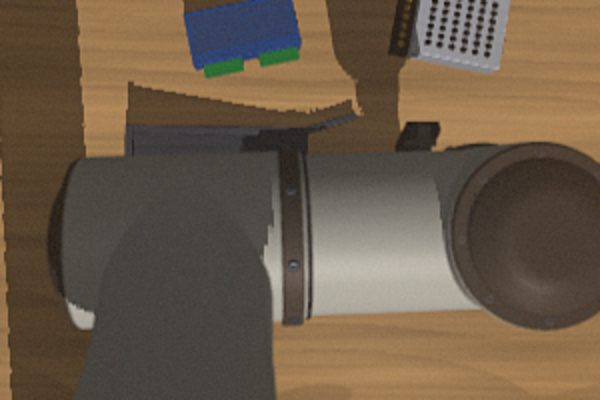

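The arm hides the rack from the top camera, so I'll use the scene camera instead.

```bash
sed -i 's/"top"/"scene"/g; s/cv2.resize.*fy=2)/cv2.resize(im[100:300,200:500,::-1],None,fx=2,fy=2)/' m.py; python3 m.py t2
```

```text
[[499.0, -125.0, 5.0], [564.0, -39.0, 40.0], [599.0, 4.0, 48.0]]
((549.3171997070312, -71.38919067382812), (99.9822998046875, 119.43424987792969), 1.1751139163970947)
slopes [-2.16362315e-02  3.26621591e-02  4.27415700e+01]
5.55 [ 558.26783904 -140.03136876   18.43984625] [ 0.10004997 -0.06728569 -0.85202691]
```

View pics/t2.png

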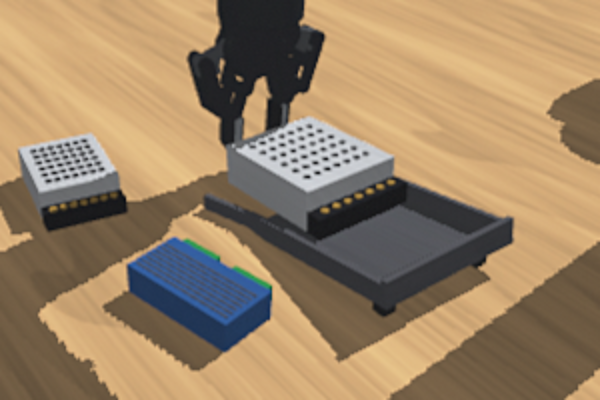

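The scene view shows the supply now squared (about 91°, centre x≈549), with its nose on the ramp inside the rails and both neighbours untouched. About 93 mm remain.

Emit:
play_rows:
  offset:
    - [0, 6, 0]
    - [0, 6, 0]
    - [0, 6, 0]
    - [0, 6, 0]
    - [0, 6, 0]
    - [0, 6, 0]
    - [0, 6, 0]
    - [0, 6, 0]
    - [0, 6, 0]
    - [0, 6, 0]
    - [0, 6, 0]
  turn: [0, 0, 0, 0, 0, 0, 0, 0, 0, 0, 0]

```text
clock: 6.65
position: [557.7, -70.4, 18.7]
ee_rot: [-0.009, 1.0, -0.004, 0.016]
contact_force: [0.1, -8.3, 6.2]
gripper_width: 42.5
```

```bash
python3 m.py t3
```

```text
[[499.0, -56.0, 8.0], [565.0, 30.0, 43.0], [598.0, 74.0, 57.0]]
((543.869873046875, 6.173095703125), (109.1788558959961, 133.33245849609375), 1.37709379196167)
slopes [-3.15796945e-02  1.10274469e-02  4.62610230e+01]
6.75 [557.79512849 -69.79362602  18.68695013] [ 0.20859299 -1.74440744  1.35948725]
```

View pics/t3.png

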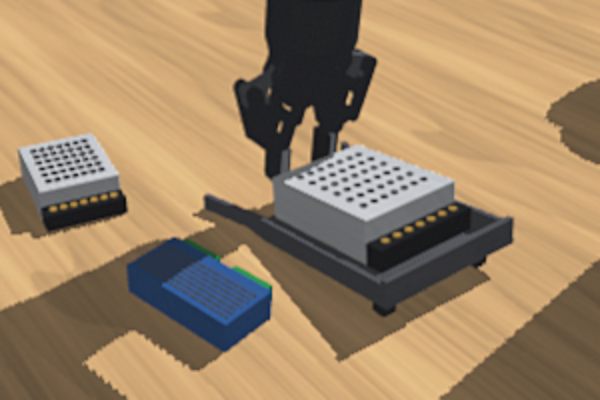

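The supply is well onto the slope and straight, with its nose at y≈74 and the stop at ≈96. I go on gently until the force rises.

Emit:
play_rows:
  offset:
    - [0, 5, 0]
    - [0, 5, 0]
    - [0, 4, 0]
    - [0, 3, 0]
  turn: [0, 0, 0, 0]

```text
clock: 7.15
position: [558.5, -54.8, 21.1]
ee_rot: [-0.01, 1.0, -0.005, 0.017]
contact_force: [0.5, -4.6, 2.1]
gripper_width: 43.1
```

Emit:
play_rows:
  offset:
    - [0, 3, 0]
    - [0, 3, 0]
  turn: [0, 0]

```text
clock: 7.35
position: [558.5, -49.8, 21.9]
ee_rot: [-0.01, 1.0, -0.006, 0.017]
contact_force: [-0.7, -5.1, 2.9]
gripper_width: 42.1
```

```bash
python3 m.py t4
```

```text
[[499.0, -48.0, 2.0], [568.0, 43.0, 47.0], [599.0, 93.0, 61.0]]
((543.938232421875, 28.70891571044922), (147.69512939453125, 117.31108856201172), 87.02052307128906)
slopes [-5.04731849e-02  2.32954896e-02  4.93527089e+01]
7.45 [558.56408224 -49.44601379  21.89671709] [ 0.25427983 -3.49254867  2.96884793]
```

Emit:
play_rows:
  offset:
    - [0, 2, -1]
    - [0, 2, -1]
  turn: [0, 0]

```text
clock: 7.65
position: [558.9, -47.9, 21.9]
ee_rot: [-0.01, 1.0, -0.007, 0.017]
contact_force: [-1.0, -11.5, 8.5]
gripper_width: 43.2
```

Emit:
play_rows:
  offset:
    - [0, 2, 0]
    - [0, 2, 0]
  turn: [0, 0]

```text
clock: 7.85
position: [558.7, -45.3, 22.6]
ee_rot: [-0.01, 1.0, -0.008, 0.017]
contact_force: [0.2, -4.8, 1.4]
gripper_width: 42.8
```

Emit:
play_rows:
  offset:
    - [0, 2, 0]
    - [0, 2, 0]
  turn: [0, 0]

```text
clock: 8.05
position: [558.3, -44.7, 22.8]
ee_rot: [-0.01, 1.0, -0.01, 0.016]
contact_force: [4.0, -17.2, -0.7]
gripper_width: 42.5
```

```bash
python3 m.py t5
```

```text
[[502.0, -30.0, 13.0], [570.0, 46.0, 49.0], [599.0, 96.0, 61.0]]
((552.0169067382812, 27.34300994873047), (120.09135437011719, 141.5393829345703), 2.1827163696289062)
slopes [-5.93800034e-02  3.72704865e-02  5.03994485e+01]
8.15 [558.35601644 -44.79734642  22.73671711] [  1.83991097 -14.41977722   0.17913147]
```

View pics/t5.png

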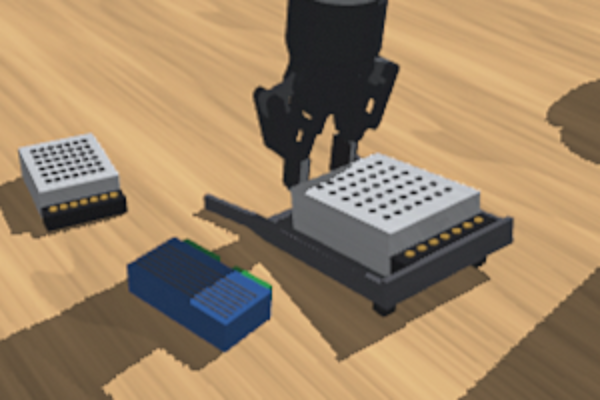

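The force held at 14–17 N with the tool stalled, and the terminal strip is against the stop (nose at y≈96). I back off, rise and move clear so the top camera can check.

Emit:
play_rows:
  offset:
    - [0, -10, 0]
    - [0, -25, 0]
    - [0, -40, 10]
    - [0, -40, 30]
    - [0, -30, 40]
    - [0, -40, 40]
    - [0, -45, 40]
    - [0, -45, 20]
    - [0, -45, 0]
    - [0, -45, 0]
    - [0, 0, 0]
  turn: [0, 0, 0, 0, 0, 0, 0, 0, 0, 0, 0]

```text
clock: 9.25
position: [558.6, -404.5, 194.8]
ee_rot: [-0.011, 1.0, -0.006, 0.02]
contact_force: [-1.0, 0.8, -0.2]
gripper_width: 42.5
```

Run:
```python
from h import *
im,d=eyes.get_image("top");cv2.imwrite("pics/t6.png",cv2.resize(im[130:330,180:480,::-1],None,fx=2,fy=2))
for q in("supply_center","spare_center","driver_center"):
    s=silhouettes("top",q)[0];P,_,_=cloud("top",d,s["mask"])
    print(q,round(s["score"],2),np.round(np.percentile(P,[2,50,98],axis=0)).tolist())
    t=P[P[:,2]>(35 if q[1]=="u" else 20)];print(cv2.minAreaRect(t[:,:2].astype(np.float32)))
    if q[1]=="u":
        t=t[(abs(t[:,0]-552)<40)&(t[:,1]<65)&(t[:,1]>-25)]
        print("slope",np.linalg.lstsq(np.c_[t[:,:2]-t[:,:2].mean(0),np.ones(len(t))],t[:,2],rcond=None)[0],t.mean(0))
print(arm.read_state()["clock"])
```

```text
supply_center 0.57 [[501.0, -31.0, 42.0], [548.0, 31.0, 51.0], [596.0, 94.0, 61.0]]
((548.3954467773438, 31.984085083007812), (97.72785186767578, 130.88768005371094), 1.1476011276245117)
slope [-3.93330444e-03  1.62147148e-01  5.18614053e+01] [551.60654013  20.54607709  51.86140526]
spare_center 0.77 [[684.0, -234.0, 3.0], [720.0, -184.0, 30.0], [759.0, -136.0, 33.0]]
((721.41015625, -194.12387084960938), (83.21080017089844, 70.27599334716797), 79.99504089355469)
driver_center 0.75 [[675.0, -44.0, 1.0], [708.0, 6.0, 27.0], [742.0, 53.0, 29.0]]
((707.7994995117188, 4.8784332275390625), (60.49275588989258, 99.96455383300781), 12.71286392211914)
9.45
```

View pics/t6.png

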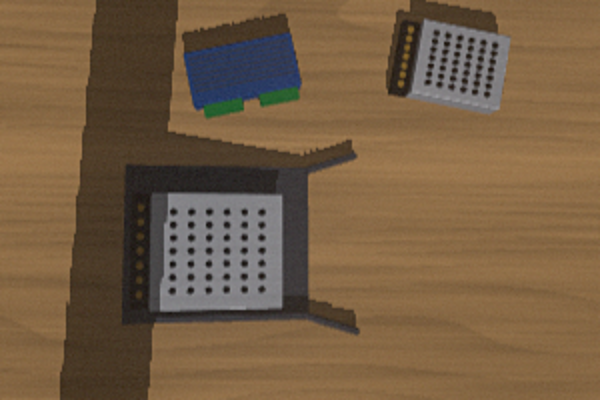

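```bash
python3 -c "
from bench import arm
print(arm.job_done())"
```

```text
the job is handed in; nothing more can be done
None
```

The larger power supply is up the slope against the top stop, and the job is handed in at about 9.5 s of the 35 s allowed. I pushed its rear face with the half-open fingers, jaws crosswise, until the force rose to about 17 N. Then I backed the arm well clear.

**Last check (top camera):**
- **Supply pose:** it lies flat on the slope, with its top face rising at 0.162 against the rack's 0.16. It is within about 1° of lengthwise.
- **Supply position:** its centre is about 92 mm up in the rack frame (81–101 allowed) and about 7 mm off the centreline (20 allowed).
- **Neighbours:** the smaller supply and the blue driver measured within about 2 mm of where they started.
- **Arm:** it was touching nothing.

**Checks that failed or disagreed:**
- One top view mid-push was blocked by the arm, so I used the scene camera until the end.
- The scene camera's slope fits on the supply's top were unusable because its side face was mixed in. The clean top view replaced them.

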